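# Close the snap-tab tea box

## Task

Close the blue tea box: pick up its white lid by the handle and lay it squarely on the box, fully seated, with its orange tabs still up. Then press the four orange snap tabs around the rim down one after another until every one is fully home, flat on the lid, let go, and leave the mug, jars, tumbler and teaspoon where they are.

Things in the scene. Friction and masses are not known exactly. Their poses are not given: they have to be found in the camera images.
- box: Open blue plastic food box with tea sachets standing in it, 124 mm (its x) by 180 mm (its y), 80 mm high, walls 3 mm; it stands firmly on the shelf and does not move. Origin: centre of its underside; z up. The lid fits on it either way round (half a turn makes no difference).
- lid_handle (a point): Grey bow handle on the middle of the white lid: centre of its bar, 49 mm above the lid's lowest face, 34 mm above the plate's top face; axes are the lid's own. Bar 56 mm long (lid x), 18 mm wide (lid y: pinch it across this width), 22 mm high, a 23 mm gap under it. With the lid seated this point stands 121 mm above the box's underside.
- tab_a (a joint): Angle of the orange snap tab on the lid's +x (long) side: 0 = standing raised (35 degrees), 0.6 = home, lying flat on the lid (engaged). Stiff: pressed down at its tip it yields at about 2 to 3 N, stays wherever it is left, and stops hard when home; it counts as home above 0.5.
- tab_a_tip (a point): Point on top of that tab (lid's +x (long) side), 4 mm from its free end, moving with it: raised it stands 16.7 mm above the plate's top face, home 4 mm above it. Tab: 30 mm long, 30 mm wide, 4 mm thick, in the middle of that side, hinged 30 mm inside the lid's edge, its free end at the edge, a thin lip hanging from the end.
- tab_b (a joint): Angle of the orange snap tab on the lid's +y (short) end: 0 = standing raised (35 degrees), 0.6 = home, lying flat on the lid (engaged). Stiff: pressed down at its tip it yields at about 2 to 3 N, stays wherever it is left, and stops hard when home; it counts as home above 0.5.
- tab_b_tip (a point): Point on top of that tab (lid's +y (short) end), 4 mm from its free end, moving with it: raised it stands 16.7 mm above the plate's top face, home 4 mm above it. Tab: 30 mm long, 30 mm wide, 4 mm thick, in the middle of that side, hinged 30 mm inside the lid's edge, its free end at the edge, a thin lip hanging from the end.
- tab_c (a joint): Angle of the orange snap tab on the lid's -x (long) side: 0 = standing raised (35 degrees), 0.6 = home, lying flat on the lid (engaged). Stiff: pressed down at its tip it yields at about 2 to 3 N, stays wherever it is left, and stops hard when home; it counts as home above 0.5.
- tab_c_tip (a point): Point on top of that tab (lid's -x (long) side), 4 mm from its free end, moving with it: raised it stands 16.7 mm above the plate's top face, home 4 mm above it. Tab: 30 mm long, 30 mm wide, 4 mm thick, in the middle of that side, hinged 30 mm inside the lid's edge, its free end at the edge, a thin lip hanging from the end.
- tab_d (a joint): Angle of the orange snap tab on the lid's -y (short) end: 0 = standing raised (35 degrees), 0.6 = home, lying flat on the lid (engaged). Stiff: pressed down at its tip it yields at about 2 to 3 N, stays wherever it is left, and stops hard when home; it counts as home above 0.5.
- tab_d_tip (a point): Point on top of that tab (lid's -y (short) end), 4 mm from its free end, moving with it: raised it stands 16.7 mm above the plate's top face, home 4 mm above it. Tab: 30 mm long, 30 mm wide, 4 mm thick, in the middle of that side, hinged 30 mm inside the lid's edge, its free end at the edge, a thin lip hanging from the end.
- lid: White lid of the box, about 0.16 kg, lying flat on the shelf, right side up. Origin: centre of its lowest face; z up, y along its length. Plate 130 mm (x) by 186 mm (y) by 7 mm, top face 15 mm above the origin. Under it a plug of 112 by 168 mm goes 8 mm into the box's mouth, 3 mm of play on every side; seated, the plate rests on the box's rim and the origin is 72 mm above the box's underside.
- mug_c (a point): Orange ceramic mug, 80 mm wide with a handle, 92 mm high, a bystander. Point half-way up.
- tumbler_c (a point): Short stainless tumbler, 72 mm wide, 75 mm high, a bystander. Point half-way up.
- jar_c (a point): Tall closed glass jar, 84 mm wide, 190 mm high, a bystander. Point half-way up.
- teaspoon_c (a point): Aluminium teaspoon, 140 mm long, lying flat on the shelf, a bystander. Point near its middle.
- salt_c (a point): Small salt jar, 52 mm wide, 90 mm high, a bystander. Point half-way up.
Things that resemble listed ones, but are neither listed nor needed, are in the scene too. Leave any green or yellow look-alike of the lid alone.

How it is judged:
By the outcome, as a careful person would: the job done as asked, in the order asked, and still so for the second after the job is handed in, with the robot touching nothing.
It also fails if it takes over 59 s, if anything falls off the work surface, if the arm or the gripper's body presses on something with over 40 N, if the wrist force passes 120 N, or if a joint passes its speed limit or range.

## Robot

A 6-joint arm with a two-finger parallel gripper is mounted at the origin on the work surface. World frame = base frame: x ahead of the robot, y to its left, z up, the work surface at z = 0. Lengths are in m, angles in rad, forces in N, time in s.
With the tool pointing down it reaches from about 0.35 to 0.925 m from the base axis. Payload 6.4 kg.
Tool frame: the origin (TCP) lies on the centre line of the jaws, within the pads' length; the fingertips stand 17 mm ahead of it and the grasp point (between the pads) lies 2 mm behind it; z points along the fingers, y is the line along which they close (so a half turn about z gives the same grasp; the last joint's range is limited). The gripper opens to 85 mm and grips with 20 to 120 N. Pads are 22 mm wide; open, the fingers measure 114 mm over their backs; the gripper's body (76 mm by 85 mm) begins 54 mm behind the grasp point. The pads swing forward as they close: fully open they stand 13 mm farther back than shut.
Start: joints at [1.113, 0.245, 1.558, -0, 1.339, -0.174], TCP at [0.182, 0.624, 0.248] pointing down, gripper open.
Joint ranges: [-3.13, 3.13], [-1.02, 2.26], [0.13, 2.54], [-0.95, 4.09], [0.21, 2.88], [-2.74, 2.74]. Speed limits (rad/s): [2.57, 2.57, 3.14, 3.14, 3.14, 3.14].

## Interface

Orientations are given as a rotation vector (axis times angle).
In Python, from workcell import bot, claw, kin, status, imaging, order gives the robot as it stands. Calls block until the motion is done:
- bot.move_pose(position, orientation): joint-space move of the TCP to a pose.
- bot.movel(position, orientation=None, v=0.15, until_force=None): straight line of the TCP; orientation=None keeps the orientation; v is the mean speed in m/s. With until_force (N) it stops when the force on the tool has changed by that much, and returns True; else False.
- bot.movej(angles): joint-space move.
- claw.move_gripper(opening, force=None): finger opening in m; force is the grip in N (None keeps the last); returns when the fingers have stopped.
- bot.pause(seconds).
- kin.solve_ik(position, orientation): joint angles nearest the present ones, or None.
- status.get_state(): the state.
- imaging.get_image(name): name is "scene" or "top" or "wrist"; returns the picture (420x560x3 uint8, blue, green, red); there is no depth.
- imaging.camera_model(name): a dict with "fov_y" (degrees; the focal length in pixels is half the picture's height over the tangent of half this angle, whatever the lens; pixels are square), "cx", "cy" (the principal point, pixels), "xyz" and "orientation" of the camera in the world. Camera axes: x right, y up, looking along -z (the intrinsics and any distortion apply to the point x, -y, -z); pixel columns grow to the right and rows downward; lengths in m; the calibration is good to about 2 mm. A picture is of the moment at which its call begins: read the wrist's pose just before it. camera_model takes no time and is no camera call; for the wrist camera it gives the pose at the moment of the call.
A pose or a line that the arm cannot do raises bot.IKError and nothing moves.
- order.hand_in(): hands the job in; it is judged then, once.
The state is a dict: "clock": time; "joints": joint angles; "dq": joint speeds; "joint_torque": joint torques, N m; "tool_pos": TCP position; "tool_rot": TCP orientation; "ft_force": force on the tool from outside, world axes, zero at the start; "torque": the same for the moment, N m; "finger_gap": finger opening in m; "gripper_force": force on a finger pad.
Only numpy, scipy, OpenCV 4.12 (cv2) and the standard library are available. Lean on these libraries where they do the work, as an engineer would, in place of code of your own. Each camera call takes 0.05 s, during which the arm holds its last target. There are 200 camera calls.

## Working session

There is one attempt and no reset: what is moved stays moved. The work goes in short steps, each a Python script; the robot and the scene stay as the last script left them, time stands still between calls to the robot, and variables do not carry over. Pictures are saved under pics/ and viewed, at most 10 in all, crops included, and the job is handed in when it is done.

```bash
ls; mkdir -p pics
python3 - <<'E'
from workcell import bot, claw, kin, status, imaging, order
import cv2,numpy as np
for n in ["scene","top","wrist"]:
    print(n,imaging.camera_model(n))
    im=imaging.get_image(n); cv2.imwrite(f"pics/{n}0.png",im)
print(status.get_state())
E
```

```text
pics
scene {'fov_y': 55.5269379215442, 'cx': 275.736001844168, 'cy': 214.0213789513843, 'xyz': array([1.1463551 , 0.5872064 , 1.18009708]), 'orientation': array([0.32873895, 0.76232129, 2.18514752])}
top {'fov_y': 56.76942046217707, 'cx': 274.7277792628501, 'cy': 211.32304755509873, 'xyz': array([0.32783202, 0.04077357, 1.36561411]), 'orientation': array([ 0.09354751, -0.12750553, -1.54337434])}
wrist {'fov_y': 64.52731986573724, 'cx': 283.78725790198024, 'cy': 201.7495439435838, 'xyz': array([0.1021527 , 0.64804661, 0.37260469]), 'orientation': array([-0.28212862, -0.20876317,  1.274729  ])}
{'clock': 0.15, 'joints': array([ 1.11293301e+00,  2.45661475e-01,  1.55874119e+00,  1.05830888e-05,
        1.33873344e+00, -1.74104789e-01]), 'dq': array([-9.10282545e-04, -1.69227262e-03, -2.54966026e-03, -3.03940646e-06,
        2.85233885e-03,  2.13775679e-03]), 'joint_torque': array([ 6.35527413e-04, -4.29987395e+01, -3.26551545e+01, -2.12455830e-04,
        3.57423887e-03,  1.70301256e-06]), 'tool_pos': array([0.18178785, 0.62363278, 0.24742458]), 'tool_rot': array([-4.44167432e-01, -3.10954008e+00,  2.29903499e-03]), 'ft_force': array([-0.61329681,  0.02230192,  0.14790769]), 'torque': array([-0.00352485, -0.05341866,  0.01220264]), 'gripper_force': 0.0, 'finger_gap': 0.08542204215387567}
```

View pics/scene0.png

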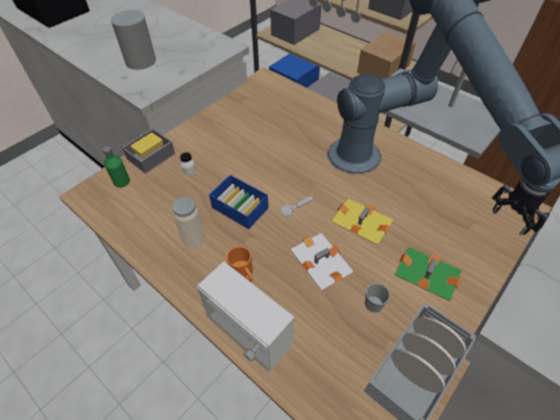

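View pics/top0.png

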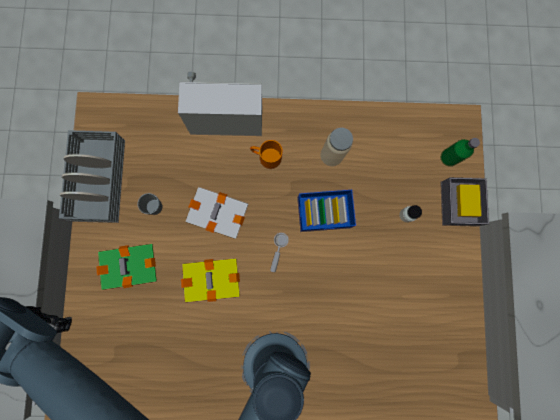

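```bash
cat > h.py <<'E'
import cv2,numpy as np
from scipy.spatial.transform import Rotation as R
from scipy.optimize import least_squares
def proj(P,m):
    p=R.from_rotvec(m['orientation']).inv().apply(np.atleast_2d(P)-m['xyz'])
    f=210/np.tan(np.radians(m['fov_y']/2))
    return np.c_[m['cx']+f*p[:,0]/-p[:,2], m['cy']+f*p[:,1]/p[:,2]]
def ray(uv,m,z):
    f=210/np.tan(np.radians(m['fov_y']/2))
    d=R.from_rotvec(m['orientation']).apply([(uv[0]-m['cx'])/f,-(uv[1]-m['cy'])/f,-1])
    return m['xyz']+d*(z-m['xyz'][2])/d[2]
def rect(w,l,x,y,z,a):
    c=np.array([[w,l],[-w,l],[-w,-l],[w,-l]])/2
    return np.c_[c@np.array([[np.cos(a),np.sin(a)],[-np.sin(a),np.cos(a)]])+[x,y],np.full(4,z)]
def mask(im,kind):
    H=cv2.cvtColor(im,cv2.COLOR_BGR2HSV).astype(int); h,s,v=H[...,0],H[...,1],H[...,2]
    m=((s<40)&(v>150)) if kind=='white' else ((h>105)&(h<130)&(s>120)&(v>40))
    return m.astype(np.uint8)*255
def quad(im,kind,near):
    """4 corners (subpixel line fit of hull sides) of the blob nearest a pixel"""
    m=cv2.morphologyEx(mask(im,kind),cv2.MORPH_CLOSE,np.ones((3,3)))
    n,L,st,ce=cv2.connectedComponentsWithStats(m)
    ok=[i for i in range(1,n) if st[i,4]>60 and np.hypot(*(ce[i]-near))<0.35*max(60,0) + 0*st[i,4] or (i>0 and st[i,4]>2000 and np.hypot(*(ce[i]-near))<120)]
    pts=np.vstack([np.argwhere(L==i)[:,::-1] for i in ok]).astype(np.int32)
    hull=cv2.convexHull(pts)
    return cv2.approxPolyN(hull,4,ensure_convex=True).reshape(4,2).astype(float)
def fit(obs,w,l,x0):
    """obs: list of (quad, cam) ; fits x,y,z,yaw"""
    def res(p):
        r=[]
        Q=rect(w,l,*p)
        for q,m in obs:
            u=proj(Q,m); D=np.linalg.norm(u[:,None]-q[None],axis=2)
            r.append((u-q[D.argmin(1)]).ravel())
        return np.concatenate(r)
    best=min((least_squares(res,[*x0[:3],a],x_scale=[.01,.01,.01,.1],loss='soft_l1') for a in np.arange(0,np.pi,.2)),key=lambda s:s.cost)
    return best.x,res(best.x)
E
python3 - <<'E'
from h import *
from workcell import imaging
np.set_printoptions(precision=4,suppress=True)
mt,ms=imaging.camera_model("top"),imaging.camera_model("scene")
t,s=cv2.imread("pics/top0.png"),cv2.imread("pics/scene0.png")
for k,w,l,z,nt,ns in [('white',.13,.186,.015,(217,212),(322,260)),('blue',.124,.18,.08,(327,210),(239,201))]:
    qt,qs=quad(t,k,nt),quad(s,k,ns); x0=ray(nt,mt,z); print(k,x0,qt.tolist(),qs.tolist())
    for o in ([(qt,mt)],[(qt,mt),(qs,ms)]):
        p,r=fit(o,w,l,x0); print(p,np.abs(r).max())
for n,u,z in [('mug',(270,153),.09),('jar',(341,138),.19),('tumbler',(150,204),.07),('spoon',(278,252),0),('salt',(415,212),.09)]: print(n,ray(u,mt,z))
cv2.imwrite("pics/crop.png",cv2.resize(t[170:310,90:290],None,fx=4,fy=4,interpolation=cv2.INTER_CUBIC))
E
```

```text
white [0.5125 0.2155 0.015 ] [[242.0, 240.0], [186.0, 221.0], [176.0, 81.0], [264.0, 83.0]] [[266.0, 348.0], [180.0, 274.0], [321.0, 232.0], [354.0, 271.0]]
[0.4629 0.2223 0.0252 3.1877] 33.34679150040486
[ 0.4345  0.2293 -0.0347  0.1277] 35.1154404458336
blue [ 0.52   -0.1603  0.08  ] [[301.0, 231.0], [297.0, 193.0], [351.0, 189.0], [355.0, 226.0]] [[248.0, 228.0], [202.0, 201.0], [230.0, 175.0], [275.0, 199.0]]
[ 0.5175 -0.1533  0.1046  0.1102] 0.3795581405274504
[ 0.5265 -0.1603  0.0494  3.2582] 7.190761297890106
mug [0.7086 0.0357 0.09  ]
jar [ 0.7342 -0.1865  0.19  ]
tumbler [0.5262 0.4333 0.07  ]
spoon [ 0.3789 -0.0014  0.    ]
salt [ 0.5196 -0.4539  0.09  ]
```

View pics/crop.png

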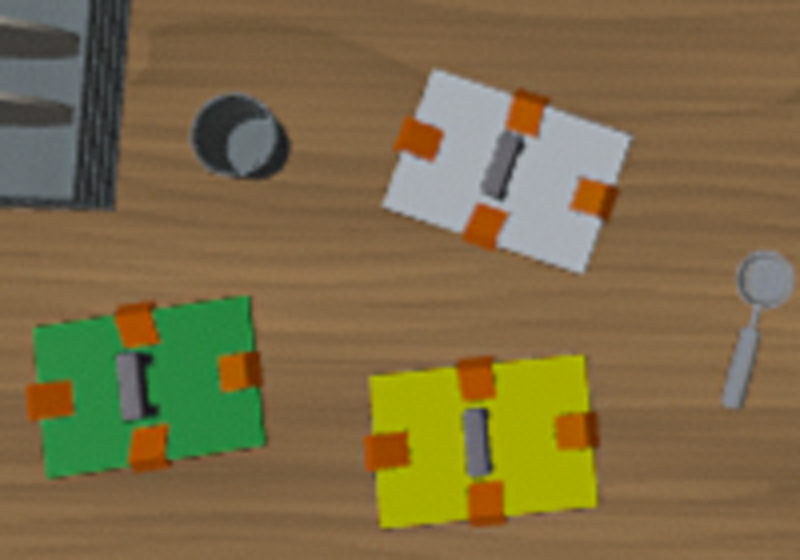

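```bash
cat >> h.py <<'E'
def down(yaw):
    """tool down, tool y along the world direction at angle yaw+90deg (object's y)"""
    c,s=np.cos(yaw),np.sin(yaw)
    y=np.array([-s,c,0]);z=np.array([0,0,-1.])
    return R.from_matrix(np.c_[np.cross(y,z),y,z]).as_rotvec()
def look(bot,imaging,xy,rv,h,off,name):
    """place the wrist camera so that its axis passes through xy+off at z=.03"""
    st0=imaging.camera_model('wrist')
    from workcell import status
    s=status.get_state(); T=R.from_rotvec(s['tool_rot'])
    d=T.inv().apply(st0['xyz']-s['tool_pos']); a=T.inv().apply(R.from_rotvec(st0['orientation']).apply([0,0,-1]))
    N=R.from_rotvec(rv); dc=N.apply(d); ac=N.apply(a)
    camz=h+dc[2]; hit=dc[:2]+ac[:2]/-ac[2]*(camz-.03)
    bot.move_pose([*(np.array(xy)+off-hit),h],rv); bot.pause(.15)
    m=imaging.camera_model('wrist'); im=imaging.get_image('wrist'); cv2.imwrite(f'pics/{name}.png',im)
    import pickle; pickle.dump(m,open(f'pics/{name}.pkl','wb'))
    return im,m
E
python3 - <<'E'
from h import *
from workcell import bot,imaging,status
print(down(0),R.from_rotvec(status.get_state()['tool_rot']).as_matrix().round(2))
I=[]
for n,xy,yaw,off in [('l1',(.51,.215),-.33,(0,.05)),('l2',(.51,.215),-.33,(0,-.05)),('b1',(.52,-.16),.11,(0,.05)),('b2',(.52,-.16),.11,(0,-.05))]:
    try:
        im,m=look(bot,imaging,xy,down(yaw),.28,np.array(off),n); I.append(im); print(n,status.get_state()['clock'],m['xyz'],status.get_state()['joints'].round(2))
    except Exception as e: print(n,repr(e)); I.append(np.zeros((420,560,3),np.uint8))
g=np.vstack([np.hstack(I[:2]),np.hstack(I[2:])])
cv2.imwrite('pics/g.png',cv2.resize(g,(800,600),interpolation=cv2.INTER_AREA))
E
```

```text
[0.         3.14159265 0.        ] [[-0.96  0.28 -0.  ]
 [ 0.28  0.96 -0.  ]
 [ 0.   -0.   -1.  ]]
l1 2.0 [0.38888451 0.30714076 0.4052126 ] [ 0.33 -0.03  1.8   0.    1.37 -0.91]
l2 2.6833 [0.38929292 0.20723495 0.40536078] [ 0.14 -0.14  1.9   0.    1.38 -1.1 ]
b1 4.0167 [ 0.39384592 -0.12274026  0.40528205] [-0.47 -0.17  1.92  0.    1.38 -2.15]
b2 4.7 [ 0.39338684 -0.22291157  0.40524591] [-0.64 -0.08  1.85  0.    1.38 -2.32]
```

View pics/g.png

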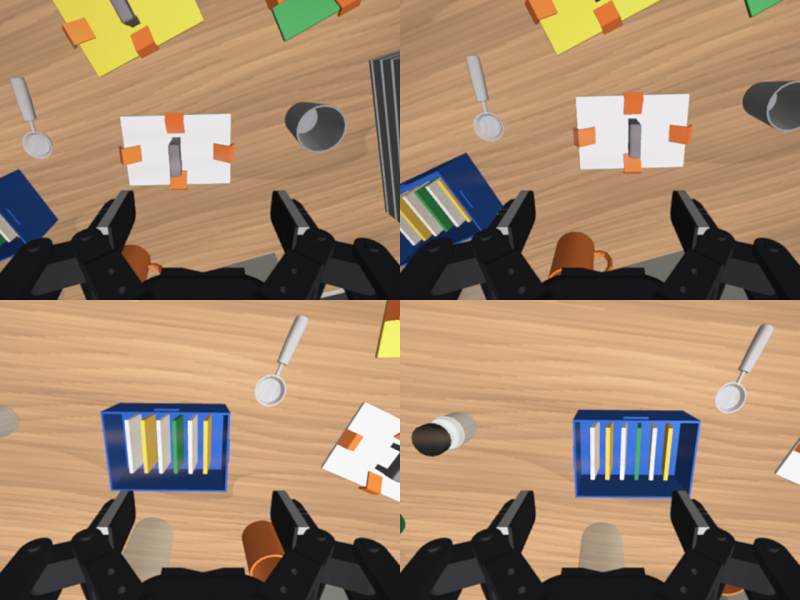

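```bash
cat > m.py <<'E'
from h import *
import pickle
np.set_printoptions(precision=4,suppress=True)
def big(m,near):
    n,L,st,ce=cv2.connectedComponentsWithStats(m)
    i=min((i for i in range(1,n) if st[i,4]>150),key=lambda i:np.hypot(*(st[i,:2]+st[i,2:4]/2-near)))
    return (L==i).astype(np.uint8)
def corners(m):
    """quad from robust line fits of the hull's sides"""
    c=cv2.convexHull(np.argwhere(m)[:,::-1].astype(np.int32).copy())
    q=cv2.approxPolyN(c,4,ensure_convex=True).reshape(4,2).astype(float)
    cn=np.vstack([x.reshape(-1,2) for x in cv2.findContours(m,cv2.RETR_EXTERNAL,cv2.CHAIN_APPROX_NONE)[0]]).astype(float)
    Ls=[]
    for a,b in zip(q,np.roll(q,-1,0)):
        d=(b-a)/np.linalg.norm(b-a); t=(cn-a)@d; e=abs((cn-a)@[-d[1],d[0]])
        s=cn[(t>6)&(t<np.linalg.norm(b-a)-6)&(e<2.5)]
        vx,vy,x,y=cv2.fitLine(s.astype(np.float32),cv2.DIST_HUBER,0,.01,.01).ravel(); Ls.append(np.cross([x,y,1],[x+vx,y+vy,1]))
    P=np.array([np.cross(Ls[i-1],Ls[i]) for i in range(4)]); P=P[:,:2]/P[:,2:]
    c0=P.mean(0); u=P-c0
    return P+u/np.linalg.norm(u,axis=1,keepdims=True)*.6
def run(kind,names,w,l,z,near):
    obs=[]
    for n,k in zip(names,near):
        im=cv2.imread(f'pics/{n}.png'); m=pickle.load(open(f'pics/{n}.pkl','rb'))
        H=cv2.cvtColor(im,cv2.COLOR_BGR2HSV).astype(int)
        if kind=='lid': M=((H[...,1]<40)&(H[...,2]>175))
        else: M=((H[...,0]>100)&(H[...,0]<125)&(H[...,1]>120)&(H[...,2]>130))
        M=M.astype(np.uint8)
        if kind=='lid':
            O=((H[...,0]<16)&(H[...,1]>170)&(H[...,2]>150)).astype(np.uint8)
        b=big(M,np.array(k)); q=corners(b)
        obs.append((q,m)); print(n,q.tolist())
    x0=ray(near[0],obs[0][1],z)
    for o in [[x] for x in obs]+[obs]:
        p,r=fit(o,w,l,x0); p[3]=(p[3]+np.pi/2)%np.pi-np.pi/2; print(p,'maxres',abs(r).max().round(2))
    Q=rect(w,l,*p)
    for (q,m),n in zip(obs,names):
        f=rect(w,l,p[0],p[1],z,p[3])
        print('  reproj diff',(proj(Q,m)[:,None]-q[None])[np.arange(4),np.linalg.norm(proj(Q,m)[:,None]-q[None],axis=2).argmin(1)].round(1).tolist())
    return p
if __name__=='__main__':
    run('lid',['l1','l2'],.13,.186,.015,[(246,210),(324,185)])
    run('box',['b1','b2'],.124,.18,.08,[(234,210),(330,218)])
E
python3 m.py
```

```text
l1 [[321.28953977894804, 255.94818632457918], [181.07686850309048, 259.57254240477283], [167.463385576993, 162.90678588532623], [322.82460178127235, 158.54514480359518]]
l2 [[395.80487366515337, 233.04784359560523], [251.789096624684, 236.6954932278424], [245.06022671643547, 135.13009648773277], [405.0613517560647, 130.56996218051876]]
[  69682.884    -6782.3547 -128047.123        1.0636] maxres 0.0
[  56826.3973  -35121.1658 -141115.6212       1.4992] maxres 0.0
[ 0.513   0.2174  0.0128 -0.3015] maxres 0.43
  reproj diff [[0.4, 0.0], [-0.1, 0.0], [-0.1, -0.1], [0.1, -0.2]]
  reproj diff [[0.1, 0.1], [-0.1, 0.1], [0.0, -0.0], [-0.2, 0.1]]
b1 [[316.9463171301186, 267.6695355290296], [155.12225345302082, 266.1550201651263], [140.72089421640968, 155.57919739959985], [321.93261560868444, 157.0885719267018]]
b2 [[404.35864994844053, 276.66559945454674], [245.12588643695716, 274.49823533154427], [241.93732038682703, 167.50950186894275], [420.3891693282614, 168.1376409579873]]
[  79625.0999  -48013.0534 -129221.8259       1.5211] maxres 0.0
[ 0.5249 -0.161   0.0766  0.1011] maxres 0.62
[ 0.5247 -0.1612  0.0775  0.1019] maxres 0.61
  reproj diff [[-0.2, -0.3], [0.0, 0.2], [0.2, -0.0], [0.1, -0.2]]
  reproj diff [[0.5, -0.2], [-0.0, 0.5], [-0.5, -0.5], [-0.2, 0.6]]
```

Run:
```python
from h import *
from workcell import bot,claw,imaging,status
np.set_printoptions(precision=4,suppress=True)
L=(.513,.2174); ya=-.3015; B=(.5247,-.1612); yb=.1019
def S(t): s=status.get_state(); print(t,s['clock'],s['tool_pos'],s['ft_force'],'gap',round(s['finger_gap'],4),round(s['gripper_force'],1))
bot.move_pose([*L,.13],down(ya))
print(bot.movel([*L,.049],v=.1,until_force=8)); S('down')
claw.move_gripper(.0,60); S('grip')
bot.movel([*L,.19],v=.12); S('lift')
bot.move_pose([*B,.19],down(yb)); bot.pause(.2); S('over')
for n in ['wrist','scene']:
    cv2.imwrite(f'pics/{n}_c.png',imaging.get_image(n))
cv2.imwrite('pics/c.png',np.hstack([cv2.imread('pics/wrist_c.png')[:, :400],cv2.resize(cv2.imread('pics/scene_c.png')[130:270,150:283],(400,420))]))
```

```text
False
down 7.3417 [0.5137 0.2175 0.0497] [ 1.0704 -0.0924  0.9749] gap 0.0853 0.0
grip 7.9667 [0.5133 0.2175 0.0493] [-0.2043  0.3567  1.8671] gap 0.0166 59.3
lift 9.2917 [0.5124 0.2173 0.1889] [-0.2145  0.1687 -2.8262] gap 0.017 58.6
over 10.9083 [ 0.5249 -0.1603  0.19  ] [-0.5042  0.535  -1.9054] gap 0.017 58.6
```

View pics/c.png

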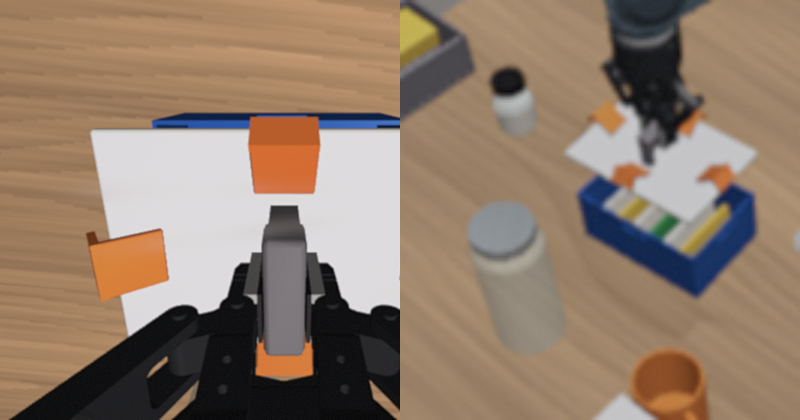

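Run:
```python
from h import *
from workcell import bot,claw,imaging,status
np.set_printoptions(precision=4,suppress=True)
B=(.5247,-.1612)
def S(t): s=status.get_state(); print(t,s['clock'],s['tool_pos'],s['ft_force'],s['torque'],'gap',round(s['finger_gap'],4),round(s['gripper_force'],1))
bot.movel([*B,.135],v=.08); bot.pause(.1); S('pre')
print(bot.movel([*B,.116],v=.025,until_force=8)); S('contact')
```

```text
pre 11.95 [ 0.5252 -0.1615  0.1358] [-0.072  -0.4104 -1.4601] [0.0051 0.0313 0.0142] gap 0.0171 58.6
True
contact 12.5167 [ 0.5247 -0.1612  0.1213] [0.3926 0.1073 2.8093] [0.0278 0.0095 0.0279] gap 0.0171 59.4
```

Run:
```python
from m import *
from workcell import bot,claw,imaging,status
B=(.5247,-.1612); yb=.1019
claw.move_gripper(.05); bot.movel([*B,.2],v=.15)
I=[]
for n,off in [('s1',(0.02,.04)),('s2',(0.02,-.04))]:
    im,m=look(bot,imaging,B,down(yb),.28,np.array(off),n); I.append(im)
print(status.get_state()['clock'])
g=np.hstack(I); cv2.imwrite('pics/s.png',cv2.resize(g,(800,300),interpolation=cv2.INTER_AREA))
near=[proj([[*B,.087]],pickle.load(open(f'pics/{n}.pkl','rb')))[0] for n in('s1','s2')]; print(near)
run('lid',['s1','s2'],.13,.186,.087,near)
```

```text
14.8833
[array([245.3028, 199.6523]), array([324.0884, 205.4641])]
s1 [[335.8378836555061, 257.3411563688817], [161.71951045660356, 257.35399133746984], [145.5109715820559, 133.68647184956373], [342.4082651845444, 133.67522951656196]]
s2 [[408.4435560728414, 261.3514762975968], [236.28371873082855, 261.33756711498063], [230.33763760283406, 140.6774281015425], [424.7161359508598, 140.68960813829253]]
[ 112848.9018  -69623.9004 -197686.9402       1.5617] maxres 0.0
[  59098.003   -10763.2662 -104612.5251      -1.3275] maxres 0.0
[ 0.5248 -0.1602  0.0849  0.1016] maxres 0.52
  reproj diff [[-0.1, -0.5], [0.1, -0.0], [-0.0, 0.1], [-0.1, -0.3]]
  reproj diff [[-0.1, 0.3], [0.1, 0.1], [-0.1, -0.0], [0.1, 0.3]]
```

View pics/s.png

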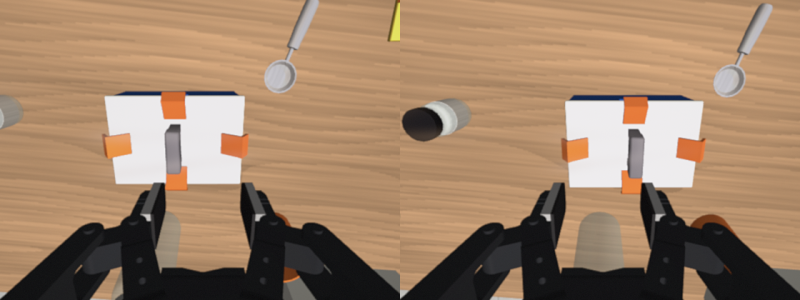

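```bash
cat > press.py <<'E'
from m import *
from workcell import bot,claw,imaging,status
C=np.array([.5248,-.1602]); yb=.1016
c,s=np.cos(yb),np.sin(yb); W=np.array([[c,-s],[s,c]])
def press(d,F=14):
    p=C+W@np.array(d); r=down(yb)
    bot.move_pose([*p,.155],r); bot.movel([*p,.130],v=.08); bot.pause(.1)
    hit=bot.movel([*p,.103],v=.022,until_force=F); t=status.get_state()
    print(d,hit,t['tool_pos'],t['ft_force'],t['clock'])
    bot.movel([*p,.155],v=.12)
E
python3 - <<'E'
from press import *
claw.move_gripper(0,20)
press((.055,0))
E
```

```text
(0.055, 0) True [ 0.5795 -0.1548  0.108 ] [-1.0345  1.1684  5.6346] 17.6083
```

Run:
```python
from press import *
for d in [(0,.083),(-.055,0),(0,-.083)]: press(d)
bot.move_pose([*C,.2],down(yb))
I=[]
for n,off in [('e1',(0.02,.04)),('e2',(0.02,-.04))]:
    im,m=look(bot,imaging,C,down(yb),.24,np.array(off),n); I.append(im)
print(status.get_state()['clock'])
near=[proj([[*C,.087]],pickle.load(open(f'pics/{n}.pkl','rb')))[0] for n in('e1','e2')]
run('lid',['e1','e2'],.13,.186,.087,near)
g=np.hstack([im[int(k[1])-130:int(k[1])+130,int(k[0])-130:int(k[0])+130] for im,k in zip(I,near)])
cv2.imwrite('pics/e.png',cv2.resize(g,None,fx=1.5,fy=1.5))
cv2.imwrite('pics/top_e.png',imaging.get_image('top'))
```

```text
(0, 0.083) True [ 0.5165 -0.0776  0.108 ] [-2.4515  0.0572  6.1312] 20.1333
(-0.055, 0) True [ 0.4701 -0.1659  0.108 ] [-2.2213  0.7307  6.9399] 22.6667
(0, -0.083) True [ 0.5335 -0.2429  0.108 ] [-1.8262  0.33    4.7502] 25.2167
27.375
e1 [[342.7938446341079, 263.00185333487286], [145.43403428947727, 263.41348507984037], [124.18345423282808, 122.69075469251933], [351.4574836492273, 122.67807336033438]]
e2 [[424.2057522070769, 269.35400873753025], [229.3499742030965, 269.3387564157366], [221.1792662792425, 131.6792645660854], [445.1981929055248, 131.69235811676086]]
[  78095.1595  -53213.7628 -130096.5413       1.1427] maxres 0.0
[  80956.8849  -16930.0575 -135380.3147       1.2962] maxres 0.0
[ 0.5249 -0.1602  0.0846  0.1013] maxres 0.43
  reproj diff [[-0.1, 0.4], [-0.0, -0.2], [0.3, 0.2], [0.3, 0.4]]
  reproj diff [[-0.3, 0.1], [0.0, -0.3], [-0.1, -0.4], [-0.1, 0.1]]
```

View pics/e.png

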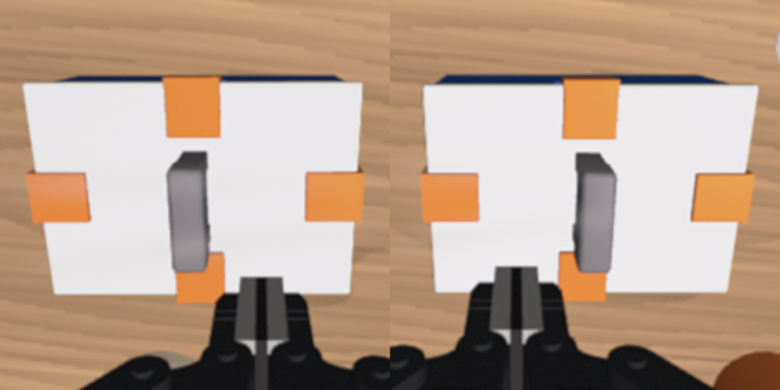

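View pics/top_e.png

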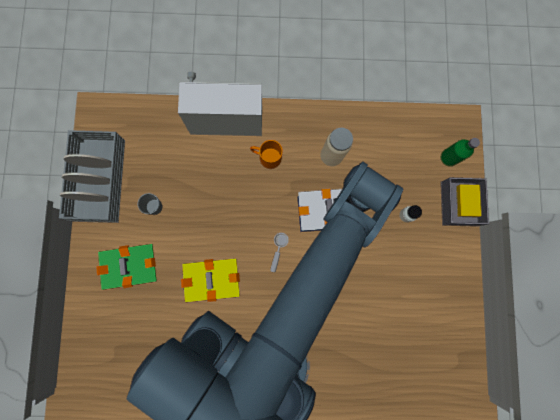

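The pictures show all four tabs lying flat, the lid seated and square, and the mug, jars, tumbler and spoon at their original pixels. I'm raising the arm clear and handing in.

Run:
```python
from press import *
from workcell import order
p=status.get_state()['tool_pos']
bot.movel([p[0],p[1],.32],v=.15); claw.move_gripper(.085); bot.pause(.3)
print(status.get_state()['clock'],order.hand_in())
```

```text
the job is handed in; nothing more can be done
29.1917 None
```

The white lid is seated squarely on the blue box and all four orange tabs are pressed home; the bystanders were not moved, and the job was handed in at 29.2 s.

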